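# Find the worn shock mount and mark it

## Task

Three spring shock mounts for a laboratory balance stand in a row on check stands, and one has gone soft. With the fingertips gently press the rubber pads one after another from your left to your right, so that each gives by several millimetres, and when you have tried all three push the white tag on the stand of the softest one all the way down. Leave the other two tags up, do not lift or shove the stands or anything else, and finish clear of everything.

Things in the scene. Friction and masses are not known exactly. Their poses are not given: they have to be found in the camera images.
- stand_a: one of three identical-looking loose check stands (0.9 kg): a rounded aluminium base plate 150 (x) x 80 (y) x 12 mm. Origin: centre of its underside on the bench. Its x axis points from the pad to the tag; the stands are turned up to 0.35 rad either way. The pad's centre is at x = -35 mm, y = 0, the tag's at x = +45 mm, y = 0
- pad_a_top (a point): centre of the top face of stand_a's pad: a flat black rubber disc 44 mm across and 7 mm thick on a coil spring in a dark steel cup (52 mm across); 60 mm above the bench at rest; moves down with the pad and springs back
- pad_a (a joint): how far the pad of stand_a is pressed down, m: 0 at rest, at most 0.016. The force grows with depth; the softest of the three goes down more than twice as far as either of the others under the same press (5 N: about 11 mm, the others 3.5 to 5 mm)
- tag_a_top (a point): centre of the top of stand_a's tag: a white T-shaped tab, head 14 (x) x 32 (y) x 6 mm, standing out of a grey guide block (24 x 44 mm, top 48 mm above the bench); the tag's top is 72 mm above the bench when up, 54 mm when pushed fully down
- tag_a (a joint): how far the tag of stand_a is pushed down, m: 0 up, 0.018 fully down (head on its guide block). Friction of about 3 N holds it wherever it is left
- stand_b: one of three identical-looking loose check stands (0.9 kg): a rounded aluminium base plate 150 (x) x 80 (y) x 12 mm. Origin: centre of its underside on the bench. Its x axis points from the pad to the tag; the stands are turned up to 0.35 rad either way. The pad's centre is at x = -35 mm, y = 0, the tag's at x = +45 mm, y = 0
- pad_b_top (a point): centre of the top face of stand_b's pad: a flat black rubber disc 44 mm across and 7 mm thick on a coil spring in a dark steel cup (52 mm across); 60 mm above the bench at rest; moves down with the pad and springs back
- pad_b (a joint): how far the pad of stand_b is pressed down, m: 0 at rest, at most 0.016. The force grows with depth; the softest of the three goes down more than twice as far as either of the others under the same press (5 N: about 11 mm, the others 3.5 to 5 mm)
- tag_b_top (a point): centre of the top of stand_b's tag: a white T-shaped tab, head 14 (x) x 32 (y) x 6 mm, standing out of a grey guide block (24 x 44 mm, top 48 mm above the bench); the tag's top is 72 mm above the bench when up, 54 mm when pushed fully down
- tag_b (a joint): how far the tag of stand_b is pushed down, m: 0 up, 0.018 fully down (head on its guide block). Friction of about 3 N holds it wherever it is left
- stand_c: one of three identical-looking loose check stands (0.9 kg): a rounded aluminium base plate 150 (x) x 80 (y) x 12 mm. Origin: centre of its underside on the bench. Its x axis points from the pad to the tag; the stands are turned up to 0.35 rad either way. The pad's centre is at x = -35 mm, y = 0, the tag's at x = +45 mm, y = 0
- pad_c_top (a point): centre of the top face of stand_c's pad: a flat black rubber disc 44 mm across and 7 mm thick on a coil spring in a dark steel cup (52 mm across); 60 mm above the bench at rest; moves down with the pad and springs back
- pad_c (a joint): how far the pad of stand_c is pressed down, m: 0 at rest, at most 0.016. The force grows with depth; the softest of the three goes down more than twice as far as either of the others under the same press (5 N: about 11 mm, the others 3.5 to 5 mm)
- tag_c_top (a point): centre of the top of stand_c's tag: a white T-shaped tab, head 14 (x) x 32 (y) x 6 mm, standing out of a grey guide block (24 x 44 mm, top 48 mm above the bench); the tag's top is 72 mm above the bench when up, 54 mm when pushed fully down
- tag_c (a joint): how far the tag of stand_c is pushed down, m: 0 up, 0.018 fully down (head on its guide block). Friction of about 3 N holds it wherever it is left
- reagent_left: a small white dropper bottle with a red cap, 25 mm across, 74 mm tall, loose, standing between the left and the middle stand. Not part of the work. Origin: centre of its underside
- reagent_right: a small white dropper bottle with a yellow cap, 25 mm across, 74 mm tall, loose, standing between the middle and the right stand. Not part of the work. Origin: centre of its underside
- sample_cup: a white sample cup with a lid, 58 mm across, 70 mm tall, loose, behind the stands. Not part of the work. Origin: centre of its underside
Not all that is in view belongs to the job. What is shaped like the stand_c but red is not meant.

How it is judged:
On the way, in this order (a step that is already met when the one before it is completed fails the run):
1. the left-most pad is pressed down by more than 2.5 mm (((value of joint pad_a above 0.0025 m and world y of stand_a between 0.125 and 1 m) or (value of joint pad_b above 0.0025 m and world y of stand_b between 0.125 and 1 m) or (value of joint pad_c above 0.0025 m and world y of stand_c between 0.125 and 1 m))), for 0.1 s.
2. then the middle pad is pressed down by more than 2.5 mm (((value of joint pad_a above 0.0025 m and world y of stand_a between -0.125 and 0.125 m) or (value of joint pad_b above 0.0025 m and world y of stand_b between -0.125 and 0.125 m) or (value of joint pad_c above 0.0025 m and world y of stand_c between -0.125 and 0.125 m))), for 0.1 s.
3. then the right-most pad is pressed down by more than 2.5 mm (((value of joint pad_a above 0.0025 m and world y of stand_a between -1 and -0.125 m) or (value of joint pad_b above 0.0025 m and world y of stand_b between -1 and -0.125 m) or (value of joint pad_c above 0.0025 m and world y of stand_c between -1 and -0.125 m))), for 0.1 s.
4. then the tag of the softest mount is pushed down by more than 15 mm (value of joint tag_b above 0.015 m), for 0.1 s.
At the end, for the whole second after the job is handed in: The tag on the stand of the softest mount is down by more than 15 of its 18 mm, the other two tags are still up (within 3 mm), all pads have sprung back (within 1.5 mm), and the stands stand flat, still and within 20 mm of where they were, the dropper bottles and the sample cup within 30 mm (value of joint tag_b above 0.015 m and value of joint each of tag_a, tag_c below 0.003 m and value of joint each of pad_a, pad_b, pad_c below 0.0015 m and distance of each of stand_a, stand_b, stand_c from where it was at the start of the episode below 0.02 m and angle between each of stand_a, stand_b, stand_c's own z axis and vertical below 0.05 rad and linear speed of each of stand_a, stand_b, stand_c below 0.01 m/s and distance of each of reagent_left, reagent_right, sample_cup from where it was at the start of the episode below 0.03 m); the robot touches nothing.
It fails at once if the tag of a mount that is not the softest is pushed down by more than 6 mm (value of joint any of tag_a, tag_c above 0.006 m).
It fails at once if a stand is lifted or tipped up (its underside's centre more than 10 mm off the bench, or tilted over 0.15 rad) (height (world z) of any of stand_a, stand_b, stand_c above 0.01 m or angle between any of stand_a, stand_b, stand_c's own z axis and vertical above 0.15 rad).
It fails at once if a stand is shoved more than 25 mm (distance of any of stand_a, stand_b, stand_c from where it was at the start of the episode above 0.025 m).
It fails at once if a stand, its pad or its tag is pressed with more than 35 N (contact force between the fingers and stand_a above 35 N or contact force between the fingers and stand_b above 35 N or contact force between the fingers and stand_c above 35 N).
It fails at once if a dropper bottle or the sample cup is moved more than 30 mm (distance of any of reagent_left, reagent_right, sample_cup from where it was at the start of the episode above 0.03 m).
It also fails if it takes over 54 s, if anything falls off the work surface, if the arm or the gripper's body presses on something with over 40 N, if the wrist force passes 120 N, or if a joint passes its speed limit or range.

## Robot

A 6-joint arm with a two-finger parallel gripper is mounted at the origin on a cart in front of the work surface, level with it; the furniture and walls round the work are solid. World frame = base frame: x ahead of the robot, y to its left, z up, the work surface at z = 0. Lengths are in m, angles in rad, forces in N, time in s.
With the tool pointing down it reaches from about 0.35 to 0.775 m from the base axis. Payload 5.5 kg.
Tool frame: the origin (TCP) lies at the very end of the fingers, on their centre line; the grasp point (between the pads) lies 19 mm behind it (grip_point_offset is the distance from the TCP to the grasp point, in m); z points along the fingers, y is the direction in which the jaws open and shut (so a half turn about z gives the same grasp; the last joint's range is limited). The gripper opens to 85 mm and grips with 20 to 120 N. Pads are 22 mm wide; open, the fingers measure 114 mm over their backs; the gripper's body (76 mm by 85 mm) begins 54 mm behind the grasp point. The pads swing forward as they close: fully open they stand 13 mm farther back than shut.
Start: joints at [1.167, 0.313, 0.046, 1.304, 0, 1.431], TCP at [0.15, 0.555, 0.231] pointing down, gripper open.
Joint ranges: [-2.76, 2.76], [-0.86, 1.69], [-1.03, 1.26], [-2.2, 2.34], [-1.47, 1.5], [-3.14, 3.14]. Speed limits (rad/s): [2.57, 2.57, 3.14, 3.14, 3.14, 3.14].

## Interface

Orientations are given as a unit quaternion [w, x, y, z].
In Python, from workcell import * gives the robot as it stands.
- The arm moves only by the shell command python3 -m crank 'ROWS' [OPENING] [FORCE]. ROWS is a JSON object of lists of equal length, an entry for each row: "travel": the shift along the tool's x, y, z in units of 40 mm (1.0 is 40 mm), a list of three; "turn": the turn about the tool's z in rad. In form: {"travel": [[x, y, z], ...], "turn": [turn, ...]}. A call has 1 to 5 rows; each row is the pose to reach, as a shift and turn from the pose commanded when the call began, along the tool's axes at that moment; what a row does not reach only later rows make up. A row lasts 1/12 s, in which the tool goes at most 41.7 mm and 7.16 degrees, less where a joint would pass 70% of its speed; a pose out of reach is approached as far as the arm can. A call with a gripper value outside its range is refused whole. OPENING is the finger opening in mm, from 0 to 85.4, set as the call begins (- or left out, the last holds). The fingers move at their own pace and stop on an object; FORCE is the grip in N (left out, the last holds). Time passes only in rows, so rows that repeat a pose let the fingers close. It gives the time, the measured TCP pose, the force and the opening at its end, in the units of the state.
- get_state(): the state, without advancing time (a new reading comes with each control period).
- read_camera(name): name is "side" or "top" or "wrist"; returns a dict with "image" (384x512x3 uint8, red, green, blue), "K" (3x3 intrinsics, pixels), "R" (3x3) and "t" (3): a world point X has camera coordinates R X + t. Camera axes: x right, y down, z forward; pixel columns grow to the right and rows downward; lengths in m; the calibration is good to about 2 mm. A picture is of the moment at which its call begins. There is no depth.
- hand_in(): hands the job in, once; it reports no verdict.
The state is a dict: "clock": time; "joint_pos": joint angles; "qvel": joint speeds; "tau": joint torques, N m; "tcp_pos": TCP position; "orientation": TCP orientation; "wrist_force": force on the tool from outside, world axes, zero at the start; "ft_torque": the same for the moment, N m; "finger_gap": finger opening in m.
Only numpy, scipy, OpenCV 4.12 (cv2) and the standard library are available. Lean on these libraries where they do the work, as an engineer would, in place of code of your own. Each camera call takes 0.05 s, during which the arm holds its last target. There are 200 camera calls.

## Working session

There is one attempt and no reset: what is moved stays moved. The work goes in short steps, Python scripts to look and compute and a shell command to move; the robot and the scene stay as the last step left them, time stands still between calls to the robot, and variables do not carry over. Pictures are saved under pics/ and viewed, about 8 in all and at most 12, crops included, and the job is handed in when it is done.

```bash
mkdir -p pics; ls; python3 - <<'E'
from workcell import *
import cv2
print(get_state())
for n in ("top","side"):
    c=read_camera(n); cv2.imwrite(f"pics/{n}0.png",c["image"][:,:,::-1]); print(n,c["K"].tolist(),c["R"].tolist(),c["t"].tolist())
E
```

```text
pics
{'clock': 0.0, 'joint_pos': array([ 1.16739564e+00,  3.14012079e-01,  4.50019489e-02,  1.30359245e+00,
       -8.52123341e-06,  1.43121268e+00]), 'qvel': array([ 0.00104174, -0.0010121 ,  0.00023512,  0.00149859,  0.00091957,
        0.00049647]), 'tau': array([-4.04748462e-04, -4.80632257e+01,  2.98531061e+01,  1.94181455e-02,
       -2.34830532e-04, -1.34956383e-05]), 'tcp_pos': array([0.14974702, 0.55464377, 0.23041161]), 'orientation': array([-2.38085658e-04,  1.31526263e-01,  9.91312275e-01, -8.71187263e-04]), 'wrist_force': array([ 0.00854339, -0.32270958, -0.74078657]), 'ft_torque': array([ 0.05920911, -0.05323582, -0.03136868]), 'finger_gap': 0.08527889576276777}
top [[399.944979366989, 0.0, 258.70457881378894], [0.0, 399.944979366989, 191.4453442457588], [0.0, 0.0, 1.0]] [[-0.025474959848450232, -0.9994711027382077, -0.020212402429963645], [-0.9903810168468783, 0.027983654756912443, -0.13550777297184463], [0.13600172017317613, 0.016565924595895072, -0.9905700895202824]] [0.25906842826321685, 0.5769405251402573, 1.357382417387144]
side [[477.59076538239145, 0.0, 253.3910118169149], [0.0, 477.59076538239145, 196.15213222757887], [0.0, 0.0, 1.0]] [[0.8851324013590743, -0.4649313094294296, 0.019481005532428194], [-0.14411837689457802, -0.3136962489803322, -0.9385225393228135], [0.4424596314982769, 0.8279091380628101, -0.34466785983973586]] [-0.43152774476591915, 0.22428008833563537, 1.4686646467421507]
```

View pics/top0.png

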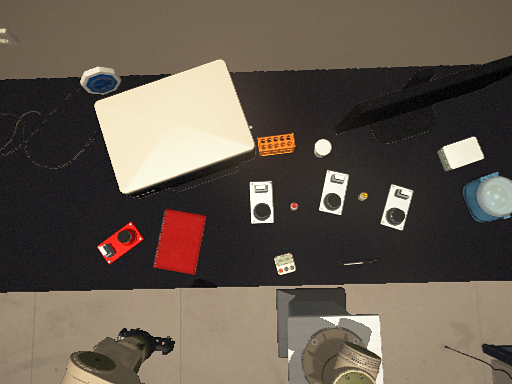

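View pics/side0.png

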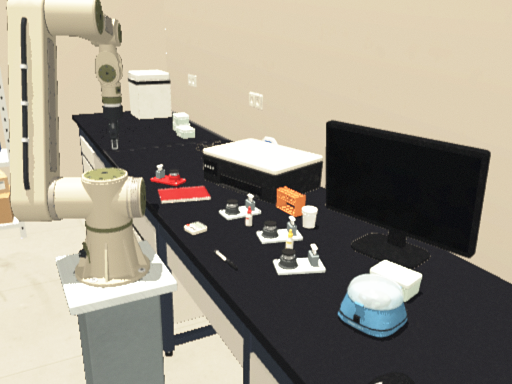

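The top view shows the three stands at about (261,201), (334,192) and (397,207), with pads toward the robot and tags away from it. The bottles are at (294,206) and (363,196), the cup is at (322,148), and the red decoy at (120,243) is to be ignored.

```bash
cat > h.py <<'E'
import numpy as np, cv2
from workcell import *
from scipy.spatial.transform import Rotation as Rn
def ray(c,uv,z):
    d=c["R"].T@np.linalg.inv(c["K"])@np.array([uv[0],uv[1],1.]); o=-c["R"].T@c["t"]
    return o+d*(z-o[2])/d[2]
def proj(c,X):
    p=c["K"]@(c["R"]@np.asarray(X,float)+c["t"]); return p[:2]/p[2]
def goal(p,zdown=None):
    """shift (units of 40mm) in tool axes from measured tcp to world p"""
    s=get_state(); q=s["orientation"]; R=Rn.from_quat([q[1],q[2],q[3],q[0]])
    return R.inv().apply(np.asarray(p)-s["tcp_pos"])/0.04
def yaw():
    q=get_state()["orientation"]; y=Rn.from_quat([q[1],q[2],q[3],q[0]]).apply([0,1,0]); return np.arctan2(y[1],y[0])
E
python3 - <<'E'
from h import *
c=read_camera("top"); im=c["image"]; hsv=cv2.cvtColor(im,cv2.COLOR_RGB2HSV)
m=((hsv[...,2]>120)&(hsv[...,1]<60)).astype(np.uint8)
for cx,cy in [(261,201),(334,192),(397,207)]:
    w=np.zeros_like(m); w[cy-30:cy+30,cx-26:cx+26]=m[cy-30:cy+30,cx-26:cx+26]
    cs=max(cv2.findContours(w,cv2.RETR_EXTERNAL,cv2.CHAIN_APPROX_NONE)[0],key=cv2.contourArea)
    b=cv2.boxPoints(cv2.minAreaRect(cs)); P=np.array([ray(c,p,0.012) for p in b])
    fill=np.zeros_like(m); cv2.drawContours(fill,[cs],-1,1,-1); d=(fill>0)&(hsv[...,2]<60)
    n,l,st,ce=cv2.connectedComponentsWithStats(d.astype(np.uint8)); k=1+np.argmax(st[1:,4])
    e=P[1]-P[0],P[2]-P[1]; L=max(e,key=lambda v:np.hypot(*v[:2])); L=L*np.sign(L[0])
    print("ctr",P.mean(0).round(4),"sides",[round(float(np.hypot(*v[:2])),3) for v in e],"yaw",np.arctan2(L[1],L[0]).round(3),"pad px",ce[k].round(1),st[k],"pad",ray(c,ce[k],.055).round(4))
for n,uv,z in [("botL",(294,206),.07),("botR",(363,196),.07),("cup",(322,148),.07)]: print(n,ray(c,uv,z).round(3))
print("goal units to (.47,0.18,.16)",goal([.5,.2,.2]),yaw())
w=read_camera("wrist"); print(w["R"].tolist(),w["t"].tolist(),w["K"].tolist())
print("cam pos",-w["R"].T@w["t"])
cv2.imwrite("pics/crop1.png",cv2.resize(im[140:250,230:430],None,fx=4,fy=4,interpolation=cv2.INTER_CUBIC)[:,:,::-1])
E
```

```text
ctr [0.5505 0.2359 0.012 ] sides [0.082, 0.149] yaw 0.022 pad px [262.4 210.1] [256 204  14  13 139] pad [0.5166 0.2321 0.055 ]
ctr [ 0.5783 -0.0228  0.012 ] sides [0.15, 0.082] yaw -0.241 pad px [334.3 199.6] [328 194  13  13  74] pad [ 0.546  -0.0163  0.055 ]
ctr [ 0.5196 -0.2413  0.012 ] sides [0.151, 0.082] yaw -0.328 pad px [398.1 215. ] [392 208  13  14 122] pad [ 0.4873 -0.2305  0.055 ]
botL [0.526 0.124 0.07 ]
botR [ 0.554 -0.112  0.07 ]
cup [0.726 0.02  0.07 ]
goal units to (.47,0.18,.16) [-10.76506178  -6.27762002   0.77168208] 1.3069739893254233
[[0.25991603799667323, 0.9656311483569319, -0.00037217601470045564], [0.9321058153860307, -0.25079141034502594, 0.26130904580725195], [0.25223481543128734, -0.06826531930656161, -0.9652551186418639]] [-0.5752893259411611, -0.034711458832669524, 0.37785596948734734] [[293.4818538780625, 0.0, 253.10170667226888], [0.0, 293.4818538780625, 187.24304033896925], [0.0, 0.0, 1.0]]
cam pos [0.08657324 0.57260642 0.37358372]
```

View pics/crop1.png

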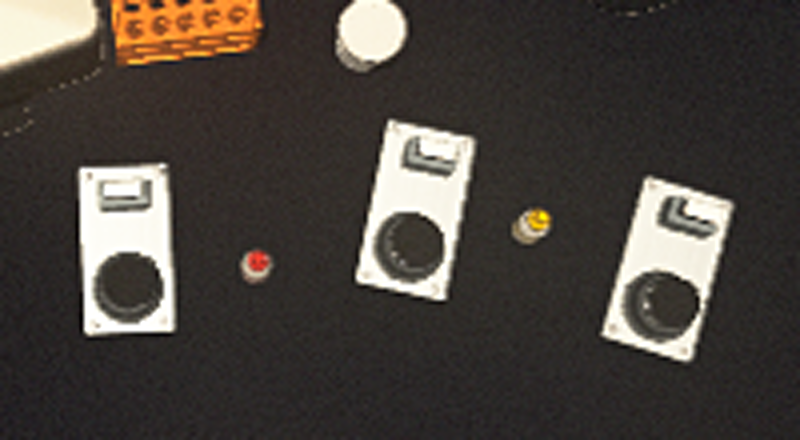

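The rectangle sides come out at 82 x 150 mm, as specified. The pads lie near (0.516,0.234), (0.545,-0.015) and (0.487,-0.230). I'm setting out for the left stand with the fingers shut.

```bash
python3 -m crank '{"travel": [[-0.85,-0.5,0.05],[-1.7,-1.0,0.1],[-2.55,-1.5,0.15],[-3.4,-2.0,0.2],[-4.25,-2.5,0.25]], "turn": [0,0,0,0,0]}' 0 20
python3 -m crank '{"travel": [[-0.85,-0.5,0.05],[-1.7,-1.0,0.1],[-2.55,-1.5,0.15],[-3.4,-2.0,0.2],[-4.25,-2.5,0.25]], "turn": [-0.05,-0.1,-0.16,-0.21,-0.264]}'
python3 - <<'E'
from h import *
print(yaw(),get_state()["tcp_pos"],goal([.50,.234,.17]))
E
```

```text
clock: 0.62
tcp_pos: [0.2887, 0.4129, 0.2211]
orientation: [0.0, 0.131, 0.991, -0.0]
wrist_force: [0.9, 0.1, 0.8]
finger_gap: 0.0257
clock: 1.03
tcp_pos: [0.427, 0.2717, 0.2113]
orientation: [0.0, -0.001, 1.0, 0.0]
wrist_force: [1.6, 1.6, -0.3]
finger_gap: -0.0
1.5735186095342535 [0.42697415 0.27174622 0.21126623] [-1.82293339 -0.94885451  1.0316842 ]
```

```bash
python3 -m crank '{"travel": [[-0.7,-0.35,0.3],[-1.3,-0.65,0.6],[-1.8,-0.95,1.0],[-1.8,-0.95,1.0],[-1.8,-0.95,1.0]], "turn": [0,0,0,0,0]}'
python3 - <<'E'
from h import *
print(yaw(),get_state()["tcp_pos"],get_state()["wrist_force"])
c=read_camera("wrist"); im=c["image"][:,:,::-1].copy()
for p in [(.5155,.235,.06),(.5955,.237,.072),tuple(get_state()["tcp_pos"])]:
    u=proj(c,p); print(u.round(1)); cv2.drawMarker(im,tuple(int(v) for v in u),(0,0,255),0,10)
cv2.imwrite("pics/w1.png",im)
E
```

```text
clock: 1.45
tcp_pos: [0.4979, 0.2343, 0.1699]
orientation: [-0.002, 0.001, 1.0, -0.0]
wrist_force: [0.4, -0.4, -0.0]
finger_gap: -0.0001
1.5686796892572343 [0.49788822 0.23432072 0.16987969] [ 0.36072275 -0.41985983 -0.0462301 ]
[253.1 203.2]
[255.4 288.5]
[253.3 236.2]
```

View pics/w1.png

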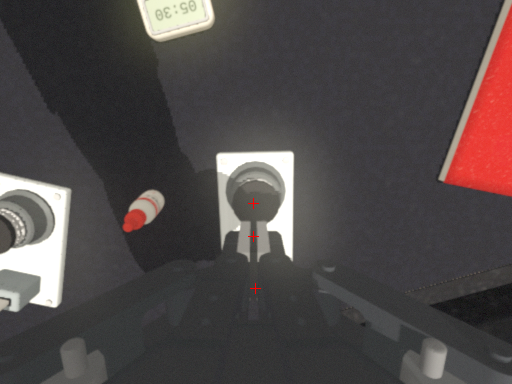

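The wrist view puts the left pad at about (256,204), against a prediction of (253,203), so it agrees to about 2 mm. I'll go down over it.

```bash
python3 -m crank '{"travel": [[-0.25,0.02,0.9],[-0.45,0.03,1.8],[-0.45,0.03,2.5],[-0.45,0.03,2.5],[-0.45,0.03,2.5]], "turn": [0,0,0,0,0]}'
python3 -m crank '{"travel": [[0,0,0.1],[0,0,0.2],[0,0,0.25],[0,0,0.25],[0,0,0.25]], "turn": [0,0,0,0,0]}'
python3 -m crank '{"travel": [[0,0,0.03],[0,0,0.05],[0,0,0.05],[0,0,0.05],[0,0,0.05]], "turn": [0,0,0,0,0]}'
python3 -c "
from h import *
s=get_state();print(s['tcp_pos'],s['wrist_force'])"
```

```text
clock: 1.92
tcp_pos: [0.5139, 0.2371, 0.071]
orientation: [-0.002, -0.001, 1.0, -0.0]
wrist_force: [-0.5, -0.2, 0.7]
finger_gap: -0.0001
clock: 2.33
tcp_pos: [0.5164, 0.2368, 0.0622]
orientation: [0.001, -0.0, 1.0, 0.0]
wrist_force: [0.2, -0.1, -0.5]
finger_gap: -0.0001
clock: 2.75
tcp_pos: [0.5164, 0.2367, 0.0595]
orientation: [0.0, -0.0, 1.0, 0.0]
wrist_force: [2.2, 0.2, 1.2]
finger_gap: -0.0
[0.51636555 0.23668992 0.05949183] [2.15628443 0.15572016 1.21411645]
```

```bash
cat > f.py <<'E'
from h import *
F=[];Z=[]
for _ in range(5):
    read_camera("side"); s=get_state(); F.append(s["wrist_force"]); Z.append(s["tcp_pos"])
print("F",np.mean(F,0).round(2),"sd",np.std(F,0).round(2),"tcp",np.mean(Z,0).round(4))
E
python3 -m crank '{"travel": [[0,0,0.05],[0,0,0.1],[0,0,0.14],[0,0,0.14],[0,0,0.14]], "turn": [0,0,0,0,0]}'; python3 f.py
python3 -m crank '{"travel": [[0,0,0.03],[0,0,0.05],[0,0,0.05],[0,0,0.05]], "turn": [0,0,0,0]}'; python3 f.py
```

```text
clock: 3.17
tcp_pos: [0.5165, 0.2367, 0.0541]
orientation: [0.0, -0.0, 1.0, 0.0]
wrist_force: [0.0, -0.2, 5.3]
finger_gap: -0.0
F [-0.37 -0.43  5.72] sd [0.49 0.46 0.41] tcp [0.5164 0.2367 0.0541]
clock: 3.75
tcp_pos: [0.5164, 0.2367, 0.0523]
orientation: [0.001, -0.0, 1.0, 0.0]
wrist_force: [-1.1, -1.0, 7.1]
finger_gap: 0.0001
F [-0.56 -0.3   7.01] sd [0.24 0.38 0.26] tcp [0.5164 0.2367 0.0524]
```

The left pad is firm, about 0.94 N/mm. Next is the middle one.

```bash
python3 -m crank '{"travel": [[0,0,-0.8],[0,0,-1.6],[0,0,-2.4],[-0.1,-0.9,-2.4],[-0.2,-1.8,-2.4]], "turn": [0,0,0,0,0]}'
python3 -m crank '{"travel": [[-0.1,-0.9,0],[-0.2,-1.8,0],[-0.3,-2.7,0],[-0.4,-3.6,0],[-0.5,-4.5,0]], "turn": [0,0,0,0,0]}'
python3 - <<'E'
from h import *
c=read_camera("wrist"); c=read_camera("wrist"); im=c["image"][:,:,::-1].copy()
print(get_state()["tcp_pos"],goal([.5445,-.015,.065]))
for p in [(.5445,-.0145,.06),(.622,-.0335,.072)]:
    u=proj(c,p); print(u.round(1)); cv2.drawMarker(im,tuple(int(v) for v in u),(0,0,255),0,10)
cv2.imwrite("pics/w2.png",im)
E
```

```text
clock: 4.42
tcp_pos: [0.5254, 0.1656, 0.1498]
orientation: [0.002, -0.002, 1.0, 0.0]
wrist_force: [0.5, -0.2, -0.4]
finger_gap: -0.0002
clock: 4.83
tcp_pos: [0.5435, -0.0169, 0.1471]
orientation: [-0.001, -0.0, 1.0, 0.0]
wrist_force: [-0.2, -0.8, 0.8]
finger_gap: -0.0001
[ 0.54451965 -0.02010224  0.14706107] [9.54877943e-04 1.30265020e-01 2.05135627e+00]
[263.2 190.5]
[240.7 282.7]
```

View pics/w2.png

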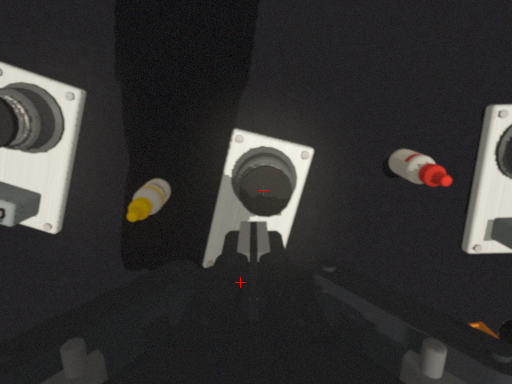

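The middle pad's disc is centred at about (264,190), right on the predicted mark. I'll press it.

```bash
python3 -m crank '{"travel": [[0,0.13,0.8],[0,0.13,1.6],[0,0.13,2.1],[0,0.13,2.1],[0,0.13,2.1]], "turn": [0,0,0,0,0]}'
python3 -m crank '{"travel": [[0,0,0.05],[0,0,0.1],[0,0,0.15],[0,0,0.22],[0,0,0.22]], "turn": [0,0,0,0,0]}'; python3 f.py
python3 -m crank '{"travel": [[0,0,0.03],[0,0,0.05],[0,0,0.05],[0,0,0.05]], "turn": [0,0,0,0]}'; python3 f.py
```

```text
clock: 5.35
tcp_pos: [0.5427, -0.0094, 0.0627]
orientation: [-0.002, -0.0, 1.0, 0.0]
wrist_force: [-1.1, 0.3, 0.4]
finger_gap: -0.0003
clock: 5.77
tcp_pos: [0.5453, -0.0101, 0.0558]
orientation: [0.001, -0.0, 1.0, 0.0]
wrist_force: [0.4, 1.5, 5.3]
finger_gap: 0.0
F [0.64 1.13 5.49] sd [0.46 0.45 0.31] tcp [ 0.5453 -0.0101  0.056 ]
clock: 6.35
tcp_pos: [0.5453, -0.0101, 0.0543]
orientation: [0.001, -0.0, 1.0, 0.0]
wrist_force: [0.7, 1.2, 7.8]
finger_gap: 0.0
F [-0.15  1.58  7.16] sd [0.52 0.14 0.28] tcp [ 0.5453 -0.0101  0.0543]
```

The middle pad is firm too, about 1.3 N/mm. Next is the right one.

```bash
python3 -m crank '{"travel": [[0,0,-0.8],[0,0,-1.6],[0,0,-2.4],[0.2,-0.85,-2.4],[0.4,-1.65,-2.4]], "turn": [0,0,0,0,0]}'
python3 -m crank '{"travel": [[0.2,-0.8,0],[0.45,-1.6,0],[0.65,-2.4,0],[0.85,-3.2,0],[1.05,-3.85,0]], "turn": [0,0,0,0,0]}'
python3 - <<'E'
from h import *
c=read_camera("wrist"); c=read_camera("wrist"); im=c["image"][:,:,::-1].copy()
print(get_state()["tcp_pos"],goal([.487,-.230,.062]))
for p in [(.4865,-.230,.06),(.5622,-.2558,.072)]:
    u=proj(c,p); print(u.round(1)); cv2.drawMarker(im,tuple(int(v) for v in u),(0,0,255),0,10)
cv2.imwrite("pics/w3.png",im)
E
```

```text
clock: 7.02
tcp_pos: [0.53, -0.0763, 0.1517]
orientation: [0.003, -0.002, 1.0, -0.001]
wrist_force: [0.3, -0.4, 0.2]
finger_gap: -0.0003
clock: 7.43
tcp_pos: [0.4854, -0.2323, 0.149]
orientation: [0.0, 0.0, 1.0, -0.0]
wrist_force: [0.4, -0.3, 1.0]
finger_gap: 0.0001
[ 0.48514796 -0.23391794  0.14886796] [-0.04576591  0.10105706  2.17156794]
[260.3 192.6]
[230. 282.]
```

View pics/w3.png

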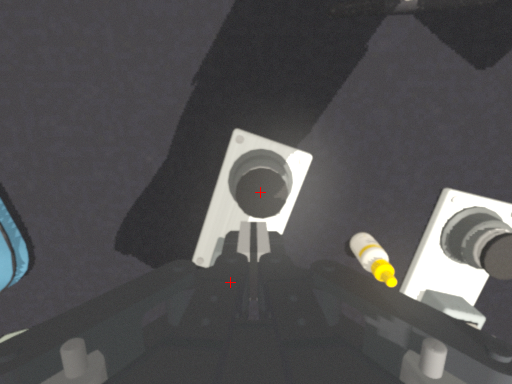

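The right pad is centred at about (261,192), on its mark, so I'll press it.

```bash
python3 -m crank '{"travel": [[-0.05,0.05,0.8],[-0.05,0.05,1.6],[-0.05,0.05,2.15],[-0.05,0.05,2.15],[-0.05,0.05,2.15]], "turn": [0,0,0,0,0]}'
python3 -m crank '{"travel": [[0,0,0.05],[0,0,0.1],[0,0,0.15],[0,0,0.2],[0,0,0.2]], "turn": [0,0,0,0,0]}'; python3 f.py
python3 -m crank '{"travel": [[0,0,0.03],[0,0,0.05],[0,0,0.05],[0,0,0.05]], "turn": [0,0,0,0]}'; python3 f.py
```

```text
clock: 7.95
tcp_pos: [0.4872, -0.227, 0.0621]
orientation: [-0.001, -0.0, 1.0, 0.001]
wrist_force: [-0.2, 1.3, 0.6]
finger_gap: 0.0003
clock: 8.37
tcp_pos: [0.4891, -0.2286, 0.0556]
orientation: [0.001, -0.0, 1.0, -0.0]
wrist_force: [2.2, -0.1, 1.7]
finger_gap: 0.0003
F [0.98 0.09 1.73] sd [0.47 0.67 0.3 ] tcp [ 0.4888 -0.2286  0.0555]
clock: 8.95
tcp_pos: [0.4885, -0.2284, 0.053]
orientation: [0.0, -0.0, 1.0, -0.0]
wrist_force: [2.3, -0.4, 3.0]
finger_gap: -0.0
F [ 1.8  -1.02  2.96] sd [0.38 0.38 0.22] tcp [ 0.4884 -0.2284  0.053 ]
```

The right pad is the soft one: 3 N at 7 mm, against about 7 N at 6–8 mm for the others. I'll rise and go above its tag, checking its position against the pixel in the first top view, about (402.5,192).

```bash
python3 -m crank '{"travel": [[0,0,-0.8],[0,0,-1.6],[-0.6,-0.2,-1.8],[-1.2,-0.45,-1.8],[-1.85,-0.68,-1.8]], "turn": [0,0,0,0,0]}'
python3 - <<'E'
from h import *
c=read_camera("side"); t=read_camera("top")
print("tag",ray(t,(402.5,192),.072),get_state()["tcp_pos"],goal([.5622,-.2558,.075]))
im=c["image"][:,:,::-1].copy()
for p in [(.5622,-.2558,.072),tuple(get_state()["tcp_pos"])]:
    print(proj(c,p).round(1))
cv2.imwrite("pics/s2.png",cv2.resize(im[200:310,200:360],None,fx=5,fy=5,interpolation=cv2.INTER_CUBIC))
E
```

```text
clock: 9.62
tcp_pos: [0.562, -0.2553, 0.1256]
orientation: [-0.0, 0.0, 1.0, 0.0]
wrist_force: [0.0, -0.3, 0.1]
finger_gap: 0.0001
tag [ 0.56385684 -0.24537868  0.072     ] [ 0.56425675 -0.25625352  0.12367706] [0.05150005 0.01119041 1.21692454]
[313.5 246.4]
[315.2 231.2]
```

View pics/s2.png

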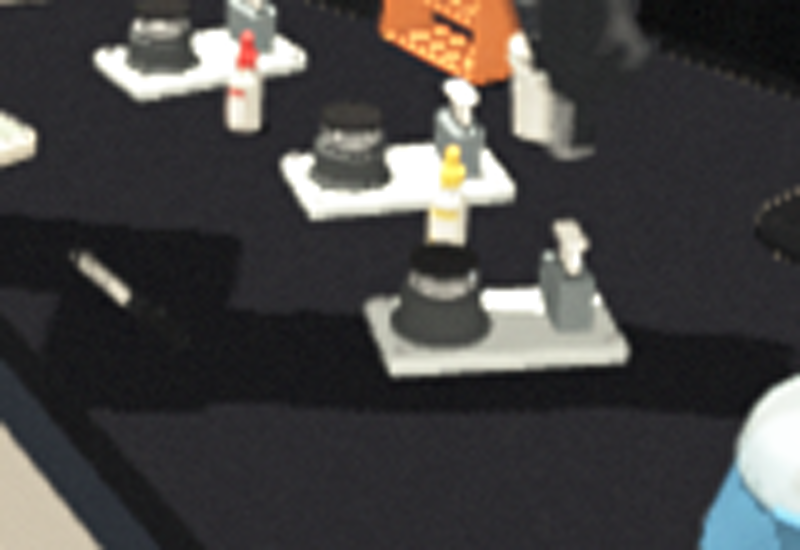

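In the side crop the tag's top is at full-frame pixel (314,246), against a predicted (313.5,246.4), and the fingertips are directly above it. The top-view pixel I read by eye gave y 10 mm off because the head blends into the plate, so I'm keeping the plate-based value. Pushing down.

```bash
python3 -m crank '{"travel": [[0.05,0,0.6],[0.05,0,1.1],[0.05,0,1.2],[0.05,0,1.2],[0.05,0,1.2]], "turn": [0,0,0,0,0]}'
python3 -m crank '{"travel": [[0,0,0.1],[0,0,0.2],[0,0,0.3],[0,0,0.3],[0,0,0.3]], "turn": [0,0,0,0,0]}'
python3 -m crank '{"travel": [[0,0,0.06],[0,0,0.12],[0,0,0.18],[0,0,0.18],[0,0,0.18]], "turn": [0,0,0,0,0]}'; python3 f.py
```

```text
clock: 10.13
tcp_pos: [0.5593, -0.2548, 0.0768]
orientation: [-0.001, -0.0, 1.0, 0.001]
wrist_force: [0.7, -0.9, -0.4]
finger_gap: -0.0002
clock: 10.55
tcp_pos: [0.5604, -0.2555, 0.0651]
orientation: [0.0, -0.0, 1.0, -0.0]
wrist_force: [1.1, -1.0, 1.1]
finger_gap: -0.0007
clock: 10.97
tcp_pos: [0.5599, -0.2552, 0.0572]
orientation: [-0.0, -0.0, 1.0, 0.0]
wrist_force: [-0.5, -0.0, 1.2]
finger_gap: 0.0003
F [ 0.06 -0.07 -0.13] sd [0.11 0.34 0.41] tcp [ 0.5598 -0.2551  0.0573]
```

```bash
python3 -m crank '{"travel": [[0,0,0.03],[0,0,0.06],[0,0,0.08],[0,0,0.08]], "turn": [0,0,0,0]}'; python3 f.py
python3 -m crank '{"travel": [[0,0,0.02],[0,0,0.03]], "turn": [0,0]}'; python3 f.py
```

```text
clock: 11.55
tcp_pos: [0.5599, -0.2552, 0.0543]
orientation: [-0.0, -0.0, 1.0, 0.0]
wrist_force: [-1.6, 0.3, 1.4]
finger_gap: -0.0003
F [-0.11  0.07  0.31] sd [0.1  0.21 0.5 ] tcp [ 0.5601 -0.2553  0.0543]
clock: 11.97
tcp_pos: [0.5603, -0.2555, 0.054]
orientation: [0.0, -0.0, 1.0, -0.0]
wrist_force: [-3.6, 2.5, 9.8]
finger_gap: -0.0
F [-2.07  1.09  5.51] sd [0.33 0.38 0.46] tcp [ 0.5603 -0.2554  0.054 ]
```

The force rose at z = 0.054 m, which is the bottom stop. I'll retract upward and check.

```bash
python3 -m crank '{"travel": [[0,0,-0.6],[0,0,-1.4],[0,0,-2.2],[0,0,-3.0],[0,0,-3.8]], "turn": [0,0,0,0,0]}'
python3 -m crank '{"travel": [[0.8,0,-0.3],[1.6,0,-0.6],[2.4,0,-0.9],[3.2,0,-0.9],[3.2,0,-0.9]], "turn": [0,0,0,0,0]}'
python3 - <<'E'
from h import *
c=read_camera("side"); c=read_camera("side"); im=c["image"][:,:,::-1]
for p in [(.5622,-.2558,.072),(.5622,-.2558,.054)]: print(proj(c,p).round(1))
print(get_state()["wrist_force"])
cv2.imwrite("pics/s3.png",cv2.resize(im[180:310,200:360],None,fx=4.5,fy=4.5,interpolation=cv2.INTER_CUBIC))
a=cv2.cvtColor(cv2.imread("pics/side0.png"),cv2.COLOR_BGR2GRAY)[190:285,215:340].astype(int); b=cv2.cvtColor(np.ascontiguousarray(im),cv2.COLOR_BGR2GRAY)[190:285,215:340].astype(int)
E
```

```text
clock: 12.63
tcp_pos: [0.56, -0.2553, 0.2066]
orientation: [0.0, -0.0, 1.0, 0.0]
wrist_force: [0.7, 0.0, 0.0]
finger_gap: -0.0
clock: 13.05
tcp_pos: [0.4277, -0.2545, 0.2421]
orientation: [-0.001, 0.001, 1.0, 0.0]
wrist_force: [-0.6, 0.4, -1.8]
finger_gap: 0.0003
[313.5 246.4]
[313.2 251.7]
[ 0.34885691  0.79488633 -0.19407276]
```

View pics/s3.png

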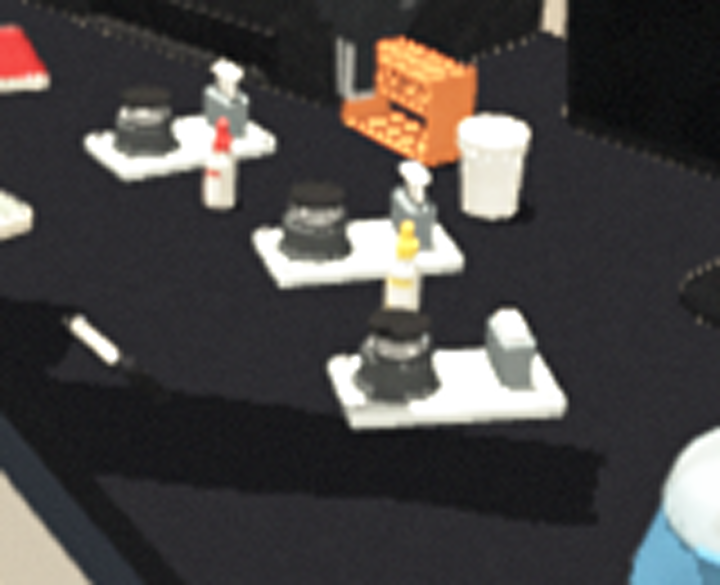

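The right tag is down at crop (508,320), with its head on the guide block. The other two tags are up at (227,72) and (413,175), all the pads have sprung back, and the bottles and cup are standing. The arm is clear, so I'm handing in.

```bash
python3 -c "
from workcell import *
print(hand_in())"
```

```text
the job is handed in; nothing more can be done
None
```

I pressed the left, middle and right pads in that order, found the right mount to be the soft one, and pushed its white tag fully down. The job is handed in, at about 13 s on the robot clock; no verdict is reported.

| Pad | Force | Depth pressed |
|---|---|---|
| Left | 7.0 N | 7.6 mm |
| Middle | 7.2 N | 5.7 mm |
| Right | 3.0 N | 7.0 mm |

- **Tag:** the force rose to about 10 N with the fingertips at z = 54 mm, which is the tag's bottom stop.
- **Final side view:** the right tag's head sits on its block, the other two tags are up and the pads have sprung back. The stands, bottles and cup look unmoved, though I judged that by eye and did not measure the displacement. The gripper finished about 0.24 m above the bench with no contact force.
- **One disagreement:** a tag position I read by eye in the top view differed by about 10 mm in y from the one worked out from the stand's outline. The side view agreed with the outline, so I used that.

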